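# Put down a gas flowmeter's swing stand and hold the flowmeter plumb for a reading

## Task

The two-tube gas flowmeter is leaning against the low white controller with its swing stand still folded up over the top like a carrying handle. First flip the stand down, away from the controller, over its spring centre until it snaps fully open; then take the flowmeter by its top rail, tip it up off the controller and hold it plumb, standing on its keel on the bench and leaning neither on the controller nor back on its stand, so that its reading is true. Finish while still gripping and holding it there: do not let go. Do not let it fall over and leave the other things where they are.

Things in the scene. Friction and masses are not known exactly. Their poses are not given: they have to be found in the camera images.
- flowmeter: gas flowmeter, 0.7 to 1 kg, loose: tube frame 210 mm wide (y), 195 tall (z), two glass tubes, on one round keel (14 mm dia., 200 long, along y), it tips if let go. Origin: underside of the keel, middle. +z to the top rail, +x out of the tube and knob side (knobs to x=30 mm), which faces the controller; its stand swings to -x. Starts leaning 0.35 rad to +x, side tubes on the controller's edge
- top_rail (a point): middle of the axis of the flowmeter's top rail: round bar, 20 mm diameter, 190 mm long along its y, 185 mm above its origin. Free all round: the thin back plate ends 17 mm below the axis; tube fittings under it 35 mm to either side. The rail can turn between the finger pads as the frame tips about its keel
- hub (a point): middle of the stand's hinge axis (along the flowmeter's y), 95 mm above the flowmeter's origin; the axis runs through two round hubs on the side tubes
- keel_left (a point): point on the keel's axis, 7 mm above its underside, 95 mm to the flowmeter's +y
- keel_right (a point): point on the keel's axis, 7 mm above its underside, 95 mm to the flowmeter's -y
- stand (a joint): angle a of the swing stand (rad): light tube U of 135 mm radius. 0: folded up in the frame's plane; 2.116: stop, fully open. Bar at x=-135 sin a, z=95+135 cos a (mm) in the flowmeter's frame. The hub spring drives it to 0 below a=1.06 and to the stop above (up to 0.07 N m); let go past 1.3 it snaps open. Open and plumb, the bar hangs 20 mm clear of the bench; leaning back 0.18 rad it rests on it
- stand_bar (a point): middle of the stand's cross bar: round bar 10 mm in diameter, 240 mm long along the flowmeter's y, rubber sleeve on its middle 100 mm, two arms at its ends. Starts folded up 45 mm above the top rail, about 217 mm above the bench, free all round
- controller: low white instrument case, fixed: 240 mm (x) by 300 mm (y), 115 mm tall, control panel on its -y side; origin at the centre of its underside. The flowmeter leans on the top edge of its -x side; the flowmeter's x points the same way as the controller's but for the lean
- beaker: glass beaker, 52 mm across and 55 mm tall, on the lid of the controller; bystander, origin at its underside
- sample_bottle: small amber bottle, 42 mm across, 95 mm tall, on the bench beyond where the stand swings; bystander, origin at its underside
- spanner: open-ended spanner 150 mm long lying by the -y end of the flowmeter; bystander
- dish: steel dish, 90 mm across, 22 mm tall; bystander, origin at its underside
- wash_bottle: white plastic wash bottle, 68 mm across, 170 mm tall; bystander, origin at its underside
- grease_jar: clear glass jar with white cap, 68 mm across, 60 mm tall, on the lid of the controller; bystander, origin at its underside
- oil_bottle: amber bottle, 60 mm across, 140 mm tall; bystander, origin at its underside
- spatula: spatula 170 mm long lying on the bench; bystander

How it is judged (in metres and radians):
On the way:
1. the stand is flipped over centre and fully open (past 2.0 rad) (value of joint stand above 2 rad and velocity of joint stand below 0.5 rad/s), for 0.3 s.
At the end, for the whole second after the job is handed in: Stand open past 2.0 rad; flowmeter still and within 0.07 rad of plumb, keel within 5 mm of the bench all along, touching neither the controller nor, by its stand bar, the bench; fingers gripping its top rail with over 3 N (TCP within 30 mm of the rail) (value of joint stand above 2 rad and angle between flowmeter's own z axis and vertical below 0.07 rad and contact force between the fingers and flowmeter above 3 N and contact force between flowmeter and controller below 0.2 N and height (world z) of each of keel_left, keel_right below 0.012 m and height (world z) of stand_bar above 0.009 m and z of the grasp point in the frame of flowmeter between 0.155 and 0.22 m and x of the grasp point in the frame of flowmeter between -0.03 and 0.03 m and linear speed of flowmeter below 0.02 m/s and angular speed of flowmeter below 0.1 rad/s); the arm keeps its last pose, push and grip.
It fails at once if the flowmeter falls over (tilts more than 0.6 rad) (angle between flowmeter's own z axis and vertical above 0.6 rad).
It fails at once if another thing on the bench is moved more than 30 mm (distance of any of beaker, sample_bottle, spanner, dish, wash_bottle, grease_jar, oil_bottle, spatula from where it was at the start of the episode above 0.03 m).
It also fails if it takes over 59 s, if anything falls off the work surface, if the arm or the gripper's body presses on something with over 40 N, if the wrist force passes 120 N, or if a joint passes its speed limit or range.

## Robot

A 6-joint arm with a two-finger parallel gripper is mounted at the origin on the work surface. World frame = base frame: x ahead of the robot, y to its left, z up, the work surface at z = 0. Lengths are in mm, angles in degrees, forces in N, time in s.
With the tool pointing down it reaches from about 350 to 850 mm from the base axis. Payload 8.1 kg.
Tool frame: the origin (TCP) lies between the finger pads, 19 mm behind the fingertips; this is the grasp point; z points along the fingers, y is the line along which they close (so a half turn about z gives the same grasp; the last joint's range is limited). The gripper opens to 85 mm and grips with 20 to 120 N. Pads are 22 mm wide; open, the fingers measure 114 mm over their backs; the gripper's body (76 mm by 85 mm) begins 54 mm behind the grasp point. The pads swing forward as they close: fully open they stand 13 mm farther back than shut.
Start: joints at [-79.721, 7.471, 85.268, -0, 87.261, -4.893], TCP at [157.05, -579.086, 249.992] pointing down, gripper open.
Joint ranges: [-169.43, 169.43], [-51.17, 129.36], [1.28, 143.12], [-76.62, 256.62], [0, 156.53], [-152.29, 152.29]. Speed limits (degrees/s): [136.94, 136.94, 159.86, 180, 180, 180].

## Interface

Orientations are given as [roll, pitch, yaw] about the fixed x, y, z axes, in that order (R = Rz(yaw) Ry(pitch) Rx(roll)).
In Python, from bench import r gives the robot as it stands.
- The arm moves only by the tool apply_moves, never from a script. Its argument "steps" is a list of rows, each a list of 7 numbers: the opening, from -1 (shut) to 1 (fully open), then the shift along the tool's x, y, z in mm, then the turn, a rotation vector about the tool's x, y, z in units of 5 degrees (1.0 is 5 degrees). A call has exactly 8 rows; each row shifts and turns the commanded pose from where the row before left it, along the tool's axes as they then stand; what a row does not reach is not made up. A row lasts 1/10 s, in which the tool goes at most 50 mm and 8.59 degrees, less where a joint would pass 70% of its speed; a pose out of reach is approached as far as the arm can. A call is refused whole if a number of a shift passes 50 or a number of a turn 1, either way. A call with a gripper value outside its range is refused whole. The fingers move at their own pace and stop on an object; "squeeze" is the grip in N (left out, the last holds). Time passes only in rows, so rows that do not move let the fingers close, or fill a call up. It gives the time, the measured TCP pose, the force, the opening and the grip force at its end, in the units of the state.
- r.sense(): the state, without advancing time (a new reading comes with each control period).
- r.snapshot(name): name is "side" or "top" or "wrist"; returns a dict with "color" (420x560x3 uint8, blue, green, red), "depth" (420x560 float32, mm along the optical axis (not along the pixel's ray), 0 where there is no reading), "mtx" (3x3 intrinsics, pixels), "T" (4x4, takes a point from camera to world coordinates); the wrist camera has in their place "hand_eye" (4x4, takes a point from camera to tool coordinates, whose origin is the TCP and whose axes are the flange's). Camera axes: x right, y down, z forward; pixel columns grow to the right and rows downward; lengths in mm; the calibration is good to about 2 mm. A picture is of the moment at which its call begins: read the wrist's pose just before it.
- r.hand_in(): hands the job in; it is judged then, once.
The state is a dict: "time": time; "joint_pos": joint angles; "qd": joint speeds; "joint_efforts": joint torques, N m; "tool_pos": TCP position; "tcp_rot": TCP orientation; "ft_force": force on the tool from outside, world axes, zero at the start; "wrist_torque": the same for the moment, N m; "finger_gap": finger opening in mm; "grip_force": force on a finger pad.
Only numpy, scipy, OpenCV 4.12 (cv2) and the standard library are available. Lean on these libraries where they do the work, as an engineer would, in place of code of your own. Each camera call takes 0.05 s, during which the arm holds its last target. There are 200 camera calls.

## Working session

There is one attempt and no reset: what is moved stays moved. The work goes in short steps, Python scripts to look and compute and a tool call to move; the robot and the scene stay as the last step left them, time stands still between calls to the robot, and variables do not carry over. Pictures are saved under pics/ and viewed, at most 10 in all, crops included, and the job is handed in when it is done.

Besides the shell and the picture viewer there is one more tool, called after ">>>" in YAML: its name, and indented under it one key for each argument. apply_moves: Moves the arm, as the interface text tells. Its arguments: {"type":"object","properties":{"steps":{"type":"array"},"squeeze":{"type":"number"}},"required":["steps"]}

```bash
mkdir -p pics
python3 - <<'E'
from bench import r
import cv2,numpy as np
s=r.sense();print(s)
for n in("side","top"):
    d=r.snapshot(n);cv2.imwrite(f"pics/{n}0.png",d["color"]);np.savez(f"{n}0.npz",**d);print(n,d["mtx"].tolist(),np.round(d["T"],3).tolist())
E
```

```text
{'time': 0.0, 'joint_pos': array([-7.97218019e+01,  7.51490907e+00,  8.53291026e+01, -1.10770475e-04,
        8.72618128e+01, -4.89246412e+00]), 'qd': array([ 0.03073447, -0.09998007, -0.06462232, -0.02801537,  0.05029218,
        0.06372178]), 'joint_efforts': array([ 9.76492374e-04, -5.69402468e+01, -5.00544655e+01, -1.73047324e-04,
        1.49689091e-02, -1.78253487e-05]), 'tool_pos': array([ 156.95181195, -578.57499995,  248.94817127]), 'tcp_rot': array([-1.79894552e+02, -8.91509833e-03,  1.51706594e+01]), 'ft_force': array([0.5017462 , 0.18786047, 0.05650695]), 'wrist_torque': array([ 0.07243358, -0.00917777,  0.04104407]), 'grip_force': 0.0, 'finger_gap': 85.53310435506506}
side [[489.1877658460895, 0.0, 283.45840981001106], [0.0, 489.1877658460895, 213.13182710748796], [0.0, 0.0, 1.0]] [[-0.68, -0.45, 0.579, -113.85], [-0.734, 0.427, -0.528, 663.272], [-0.009, -0.784, -0.621, 920.952], [0.0, 0.0, 0.0, 1.0]]
top [[492.12821958987206, 0.0, 284.25993032540407], [0.0, 492.12821958987206, 202.39777246586956], [0.0, 0.0, 1.0]] [[-0.003, -0.985, 0.171, 354.731], [-1.0, 0.003, 0.004, 17.532], [-0.004, -0.171, -0.985, 1439.47], [0.0, 0.0, 0.0, 1.0]]
```

View pics/side0.png

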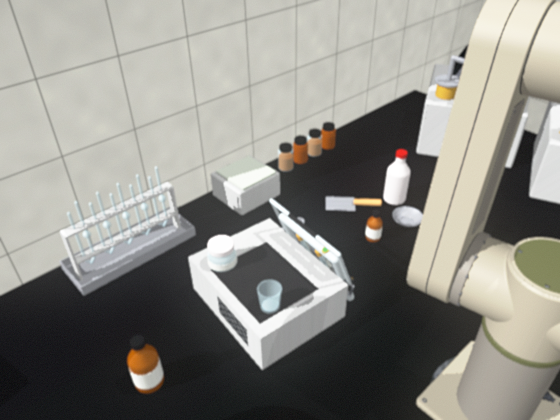

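View pics/top0.png

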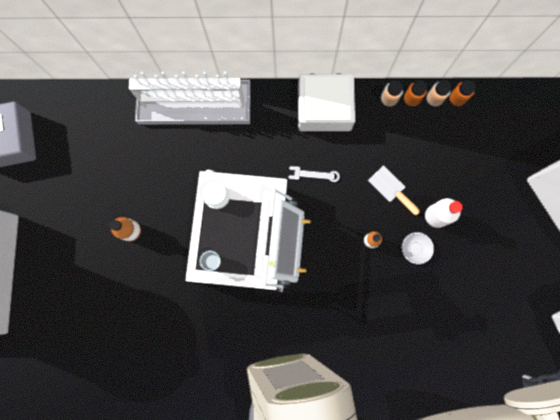

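Side: controller with lid outline at (190-345, 225-355), meter leaning at (275-350, 205-290). Top: controller at (188-287, 172-288), meter at (265-305, 190-290), small bottle (373,240), spanner (315,174). The meter's +x is about world +y.

```bash
cat > h.py <<'E'
import numpy as np,cv2
def load(n):
    d=dict(np.load(n)); return d
def cloud(d,x0,x1,y0,y1,T=None):
    K=d["mtx"];T=d["T"] if T is None else T
    v,u=np.mgrid[y0:y1,x0:x1];z=d["depth"][y0:y1,x0:x1].astype(float)
    P=np.stack([(u-K[0,2])/K[0,0]*z,(v-K[1,2])/K[1,1]*z,z],-1)
    W=P@T[:3,:3].T+T[:3,3]; W[z==0]=np.nan
    return W
E
python3 - <<'E'
from h import *
t=load("top0.npz");s=load("side0.npz")
a=cv2.resize(t["color"][160:310,180:400],None,fx=3.6,fy=3.6,interpolation=cv2.INTER_CUBIC);cv2.imwrite("pics/t1.png",a)
b=cv2.resize(s["color"][180:320,180:390],None,fx=3.8,fy=3.8,interpolation=cv2.INTER_CUBIC);cv2.imwrite("pics/s1.png",b)
W=cloud(t,180,400,160,310)
np.set_printoptions(linewidth=220,suppress=True)
print("z map top, rows 180..300 step6, cols 260..312 step 3")
for v in range(180,300,6): print(v,np.round(W[v-160,80:132:3,2]).astype(int))
for p in[(230,230),(272,195),(272,285),(373,240),(330,240)]:print(p,W[p[1]-160,p[0]-180])
# controller lid rim
m=abs(W[...,2]-115)<8
ys=W[m][:,:2].astype(np.float32);R=cv2.minAreaRect(ys);print(R,cv2.boxPoints(R))
E
```

```text
z map top, rows 180..300 step6, cols 260..312 step 3
180 [112 112 118 116 115 115 114 116 111   1  -4   0   4   2  -2   1  -1  -3]
186 [114 114 110 114 108 120 114 114 113  -4   1  -1  -1  -1   0   2   0  -1]
192 [117 112 112 120 220 218 192 180 120   4   1  -6  -1  -4   0   0  -2  -4]
198 [113 117 115 114 219 115 114 118 119 124 108  99  91  -3   1   0  -2  -6]
204 [113 116 115 108 223 177 181 180 167 148 116 103 101   1  -8  -2  -3   4]
210 [116 116 112 117 225 173 186 178 154 137 115  97  75  47   4  -3  -1  -3]
216 [110 115 120 218 224 184 185 178 149 131 112  79  60  41  32   0  -2   1]
222 [114 113 116 220 215 177 185 161 147 125 105  81  57  38  40  41  42  -1]
228 [116 112 112 219 114 182 181 159 143 121 105  78  57  41  22  -2  -2  -3]
234 [115 117 120 216 174 182 180 161 139 119  99  69  55  42  23  -4  -2  -1]
240 [116 110 118 215 179 184 178 149 138 112  92  64  50  37   8   1  -4   2]
246 [122 118 221 225 182 179 177 149 130 110  90  70  42  31   0   6  -1  -1]
252 [119 111 225 216 182 188 159 149 126 106  86  61  40  28  -1  -6  -3   5]
258 [120 111 221 113 181 185 160 
[... 270 characters left out ...]
 -4   2]
282 [114 225 214 110 114 113  93  98 108 102   0  -1  -4  -3   0   2   3  -1]
288 [ -2   7 111 115 111 115  -4 105  -2  98  -3  -3  -7  -1   2   2  -1   0]
294 [-1  1 -3  4 -5  0  3  0 -6 -9 -2 -1  3  2  4 -3  1 -4]
(230, 230) [509.95429412 169.80470847 114.15174432]
(272, 195) [586.66979091  53.21629841 216.25710901]
(272, 285) [362.3610803   53.99732474 176.64835371]
(373, 240) [ 485.52657717 -223.45004738   73.54424214]
(330, 240) [ 492.81502053 -110.45283033    1.46156084]
((512.2579956054688, 139.55838012695312), (264.9927673339844, 300.7527770996094), 84.31524658203125) [[349.49673    22.609146 ]
 [648.7704     -7.1819077]
 [675.0193    256.50763  ]
 [375.7456    286.29868  ]]
```

View pics/t1.png

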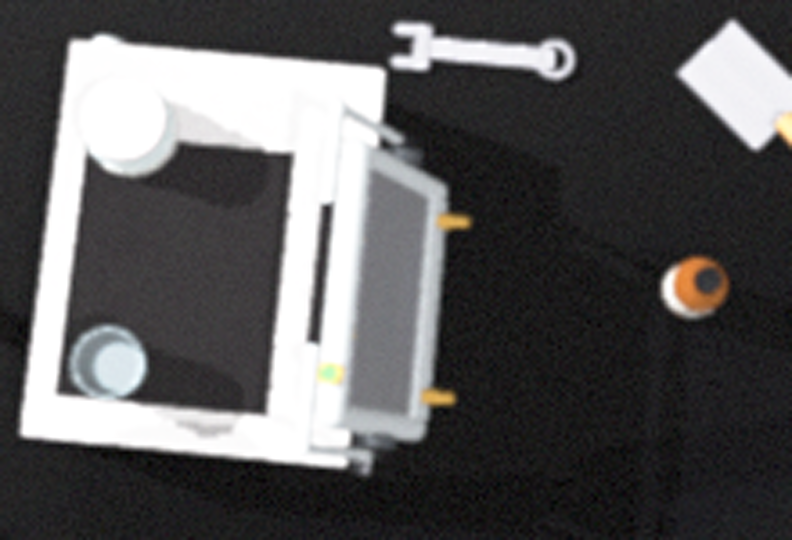

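View pics/s1.png

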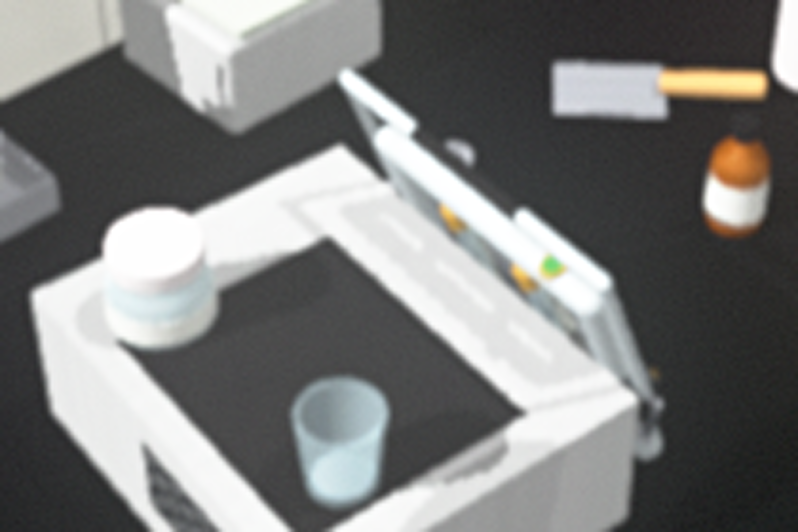

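Top crop: stand bar at far left of the meter (about (345,110) to (310,450)), black sleeve in the middle, rail just right of it, bottle at (695,285). Side crop confirms bar above the rail, black sleeve in the middle.

Run:
```python
from h import *
np.set_printoptions(suppress=True,precision=1)
t=load("top0.npz");s=load("side0.npz")
ang=[]
for nm,d,box in(("top",t,(255,300,180,300)),("side",s,(265,360,190,305))):
    W=cloud(d,*box).reshape(-1,3)
    for lab,lo,hi in(("bar",205,235),("rail",172,193)):
        P=W[(W[:,2]>lo)&(W[:,2]<hi)&(W[:,1]>0)&(W[:,1]<110)]
        for _ in range(3):
            c=np.median(P,0);vx,vy,x0,y0=cv2.fitLine(P[:,:2].astype(np.float32),cv2.DIST_HUBER,0,.01,.01).ravel()
            e=(P[:,0]-x0)*vy-(P[:,1]-y0)*vx; P=P[abs(e)<8]
        if vx<0:vx,vy=-vx,-vy
        print(nm,lab,len(P),"dir deg",np.degrees(np.arctan2(vy,vx)),"x range",np.percentile(P[:,0],[1,99]),"y at x=500",y0+(500-x0)*vy/vx,"z",np.percentile(P[:,2],[10,50,90]))
# controller: lid edges
W=cloud(t,180,300,165,300);m=(abs(W[...,2]-115)<6)
P=W[m];a=np.radians(-5.7)
u=np.array([np.cos(a),np.sin(a)]);n=np.array([-u[1],u[0]])
print("along",np.percentile(P[:,:2]@u,[.5,99.5]),"normal",np.percentile(P[:,:2]@n,[.3,1,2,99,99.7]))
# sample bottle
W=cloud(t,360,385,228,252).reshape(-1,3);P=W[W[:,2]>75];print("bottle",len(P),np.median(P,0),P.max(0))
```

```text
top bar 416 dir deg -5.576812 x range [362.2 603.4] y at x=500 59.083847 z [215.4 219.5 222.7]
top rail 520 dir deg -5.504546 x range [362.4 599.3] y at x=500 43.09936 z [178.2 182.  185.9]
side bar 417 dir deg -5.335263 x range [359.  600.2] y at x=500 63.558487 z [214.1 218.1 220.2]
side rail 524 dir deg -5.498137 x range [358.1 598.8] y at x=500 51.001232 z [174.2 179.9 183.5]
along [346.6 644.2] normal [ 62.   64.   83.1 319.3 320.7]
bottle 54 [ 491.4 -228.7   92.9] [ 500.3 -220.1  100.5]
```

>>> apply_moves:
  steps:
    - [0.0,0,0,-10,0,0,1]
    - [0.0,0,0,-10,0,0,1]
    - [0.0,0,0,-10,0,0,1]
    - [0.0,0,0,-10,0,0,1]
    - [0.0,0,0,-5,0,0,0.13]
    - [0,17,-44,0,0,0,0]
    - [0,17,-44,0,0,0,0]
    - [0,17,-44,0,0,0,0]

```text
time: 0.9
tool_pos: [220.7, -451.0, 294.0]
tcp_rot: [-179.9, 0.0, -5.4]
ft_force: [1.6, -0.2, 0.3]
finger_gap: 42.3
grip_force: 0.0
```

>>> apply_moves:
  steps:
    - [0,17,-44,0,0,0,0]
    - [0,17,-44,0,0,0,0]
    - [0,17,-44,0,0,0,0]
    - [0,17,-44,0,0,0,0]
    - [0,17,-44,0,0,0,0]
    - [0,17,-44,0,0,0,0]
    - [0,17,-44,0,0,0,0]
    - [0,17,-44,0,0,0,0]

```text
time: 1.7
tool_pos: [389.7, -113.3, 294.8]
tcp_rot: [180.0, -0.0, -5.4]
ft_force: [0.8, -1.0, -0.6]
finger_gap: 42.9
grip_force: 0.0
```

>>> apply_moves:
  steps:
    - [0,18.5,-46,0,0,0,0]
    - [0,18.5,-46,0,0,0,0]
    - [0,18.5,-46,0,0,0,0]
    - [0,18.5,-46,0,0,0,0]
    - [0,0,0,10,0,0,0]
    - [0,0,0,10,0,0,0]
    - [0,0,0,10,0,0,0]
    - [0,0,0,0,0,0,0]

```text
time: 2.5
tool_pos: [479.3, 59.7, 262.7]
tcp_rot: [180.0, 0.2, -5.5]
ft_force: [0.2, -0.1, -0.5]
finger_gap: 42.7
grip_force: 0.0
```

Run:
```python
from h import *
from bench import r
s=r.sense();print(s["tool_pos"],s["tcp_rot"])
w=r.snapshot("wrist");t=r.snapshot("side");np.savez("w1.npz",**w);print(w["mtx"],w["hand_eye"])
c=cv2.resize(t["color"][130:320,190:400],None,fx=1.9,fy=1.9)
wi=cv2.resize(w["color"],(399,300));o=np.zeros((361,800,3),np.uint8);o[:c.shape[0],:c.shape[1]]=c;o[:300,400:799]=wi;cv2.imwrite("pics/a.png",o)
```

```text
[479.31490438  59.74071682 262.73097785] [179.96335842   0.19133064  -5.54810451]
[[292.92725771   0.         279.29204878]
 [  0.         292.92725771 209.67480327]
 [  0.           0.           1.        ]] [[ 6.93507407e-04 -9.54080032e-01 -2.99551016e-01  7.72607231e+01]
 [ 9.99999750e-01  7.03131600e-04  7.56579454e-05  1.05213022e+00]
 [ 1.38440050e-04 -2.99550993e-01  9.54080281e-01 -1.24865550e+02]
 [ 0.00000000e+00  0.00000000e+00  0.00000000e+00  1.00000000e+00]]
```

View pics/a.png

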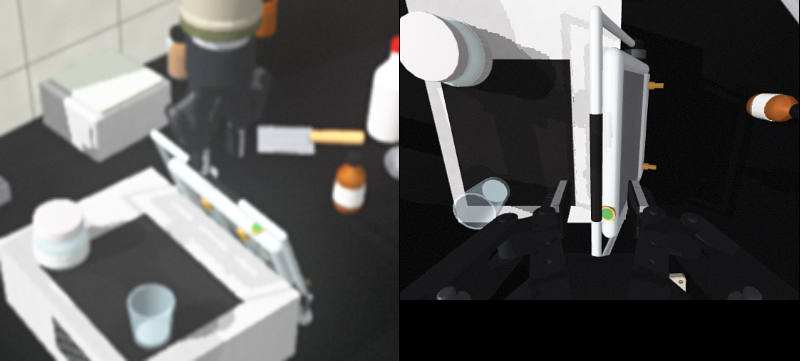

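The wrist view (right) shows the bar between the fingers at column ~597, sleeve rows 113-222. I'll get its position from depth.

Run:
```python
from h import *
from scipy.spatial.transform import Rotation as R
np.set_printoptions(suppress=True,precision=1)
w=load("w1.npz");T=np.eye(4);T[:3,:3]=R.from_euler("xyz",[179.963,.191,-5.548],degrees=True).as_matrix();T[:3,3]=[479.31,59.74,262.73]
W=cloud(w,0,560,0,420,T@w["hand_eye"])
k=w["color"].max(2)
a=np.radians(-5.5);u=np.array([np.cos(a),np.sin(a)]);n=np.array([-u[1],u[0]])
tc=np.array([479.31,59.74]);
for lab,lo,hi in(("bar",205,232),("rail",172,196)):
    m=(W[...,2]>lo)&(W[...,2]<hi);m[:,:250]=0;m[:,340:]=0
    P=W[m];c=k[m];uu=(P[:,:2]-tc)@u;nn=(P[:,:2]-tc)@n
    print(lab,m.sum(),"u",np.percentile(uu,[1,99]),"n at u bins",[(b,np.round(np.percentile(nn[(uu>b)&(uu<b+40)],[5,50,95]),1),np.round(np.percentile(P[(uu>b)&(uu<b+40),2],[50,95]),1)) for b in range(-120,160,40)])
    if lab=="bar": d=uu[c<60];print("sleeve u",np.percentile(d,[2,98]))
```

```text
bar 6095 u [-82.  126.7] n at u bins [(-120, array([-3. ,  1.2,  6.3]), array([220.8, 222.3])), (-80, array([-3. ,  1.7,  6. ]), array([221. , 222.2])), (-40, array([-3.5,  1.6,  6.2]), array([221.4, 222.7])), (0, array([-3.4,  1.4,  6.1]), array([221.4, 222.8])), (40, array([-3.2,  1.3,  5.9]), array([221.1, 222.7])), (80, array([-3.1,  1.2,  5.8]), array([221. , 222.5])), (120, array([-5.8,  0. ,  5.5]), array([220.4, 222.3]))]
sleeve u [-42.4  52.8]
rail 7292 u [-111.9  123.6] n at u bins [(-120, array([-22.6, -12.8,  -5.8]), array([183.1, 190.4])), (-80, array([-22.7, -13.7,  -5.7]), array([184., 188.])), (-40, array([-22.9, -13.8,  -5.5]), array([183.3, 185.1])), (0, array([-22.7, -14. ,  -5.8]), array([183.3, 185.1])), (40, array([-22.8, -13.8,  -5.2]), array([183.3, 185.2])), (80, array([-23.2, -14.1,  -5.6]), array([182.8, 185.1])), (120, array([-18.3, -13.1,  -8.5]), array([185.6, 195. ]))]
```

>>> apply_moves:
  steps:
    - [0,5,-1.5,0,0,0,0]
    - [0,0,0,10,0,0,0]
    - [0,0,0,10,0,0,0]
    - [0,0,0,10,0,0,0]
    - [0,0,0,12,0,0,0]
    - [-0.4,0,0,0,0,0,0]
    - [-0.4,0,0,0,0,0,0]
    - [-0.4,0,0,0,0,0,0]

```text
time: 3.4
tool_pos: [486.0, 62.0, 223.4]
tcp_rot: [-180.0, -0.0, -5.5]
ft_force: [0.4, 0.3, -0.3]
finger_gap: 26.0
grip_force: 0.0
```

>>> apply_moves:
  steps:
    - [-0.4,0,10,-2,0,0,0]
    - [-0.4,0,10,-2,0,0,0]
    - [-0.4,0,13,-2,0,0,0]
    - [-0.4,0,13.5,-1,0,0,0]
    - [-0.4,0,13.5,0,0,0,0]
    - [-0.4,0,13.5,1.5,0,0,0]
    - [-0.4,0,13,2.5,0,0,0]
    - [-0.4,0,0,0,0,0,0]

```text
time: 4.2
tool_pos: [477.0, -25.9, 225.3]
tcp_rot: [180.0, 0.1, -5.6]
ft_force: [0.9, 0.2, 0.5]
finger_gap: 25.2
grip_force: 0.0
```

Run:
```python
from h import *
from bench import r
s=r.sense();print(s["tool_pos"],s["tcp_rot"],s["ft_force"],s["finger_gap"])
w=r.snapshot("wrist");t=r.snapshot("side")
c=cv2.resize(t["color"][130:320,190:400],None,fx=1.9,fy=1.9)
wi=cv2.resize(w["color"],(399,300));o=np.zeros((361,800,3),np.uint8);o[:c.shape[0],:c.shape[1]]=c;o[:300,400:799]=wi;cv2.imwrite("pics/b.png",o)
```

```text
[476.97618411 -25.94423605 225.27525172] [ 1.79973897e+02  6.26649195e-02 -5.60073176e+00] [0.93260879 0.20084935 0.46969309] 25.22100048791318
```

View pics/b.png

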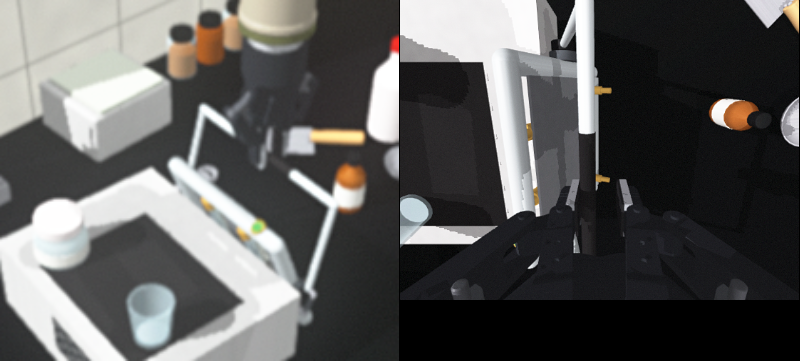

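The bar is between the fingers and swinging (a about 0.6), frame still leaning. Continue over centre.

>>> apply_moves:
  steps:
    - [-0.4,0,13,4,0,0,0]
    - [-0.4,0,12.5,5,0,0,0]
    - [-0.4,0,12,6.5,0,0,0]
    - [-0.4,0,11,7.5,0,0,0]
    - [-0.4,0,10.5,8.5,0,0,0]
    - [-0.4,0,9.5,10,0,0,0]
    - [-0.4,0,8.5,10.5,0,0,0]
    - [-0.4,0,8,10,0,0,0]

```text
time: 5.1
tool_pos: [469.1, -109.4, 162.8]
tcp_rot: [-180.0, 0.0, -5.5]
ft_force: [-0.3, 0.8, 0.3]
finger_gap: 25.7
grip_force: 0.0
```

>>> apply_moves:
  steps:
    - [-0.4,0,6,10,0,0,0]
    - [-0.4,0,3,5,0,0,0]
    - [-0.4,0,0,0,0,0,0]
    - [-0.4,0,0,0,0,0,0]
    - [-0.4,0,0,0,0,0,0]
    - [-0.4,0,0,0,0,0,0]
    - [-0.4,0,0,0,0,0,0]
    - [-0.4,0,0,0,0,0,0]

```text
time: 5.9
tool_pos: [468.7, -117.6, 149.3]
tcp_rot: [180.0, -0.0, -5.5]
ft_force: [0.2, -0.5, -0.4]
finger_gap: 25.5
grip_force: 0.0
```

Run:
```python
from h import *
from bench import r
s=r.sense();print(s["tool_pos"],s["tcp_rot"],s["ft_force"],s["finger_gap"])
w=r.snapshot("wrist");t=r.snapshot("side")
c=cv2.resize(t["color"][130:320,190:400],None,fx=1.9,fy=1.9)
wi=cv2.resize(w["color"],(399,300));o=np.zeros((361,800,3),np.uint8);o[:c.shape[0],:c.shape[1]]=c;o[:300,400:799]=wi;cv2.imwrite("pics/c.png",o)
```

```text
[ 468.68565319 -117.64839898  149.2542074 ] [ 1.79992313e+02 -2.59760121e-02 -5.46322560e+00] [ 0.16704648 -0.5234098  -0.38320277] 25.54179812132511
```

View pics/c.png

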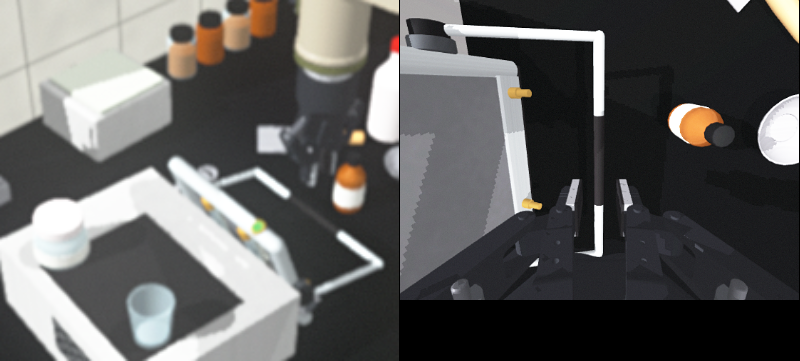

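Stand shown fully open and hanging over the bench (bar columns 598, left of the bottle), frame still leaning. Now pre-grasp over the rail.

>>> apply_moves:
  steps:
    - [-0.4,0,0,-45,0,0,0]
    - [0.2,0,0,-45,0,0,0]
    - [0.2,-1.4,-47,-5,0,0,0]
    - [0.2,0,-47,0,0,0,0]
    - [0.2,0,-47,0,0,0,0]
    - [0.2,0,-47,0,0,0,0]
    - [0.2,0,0,0,-1,0,0]
    - [0.2,0,0,0,-1,0,0]

```text
time: 6.8
tool_pos: [485.3, 70.4, 244.6]
tcp_rot: [169.8, -0.1, -5.4]
ft_force: [0.4, -0.3, -0.3]
finger_gap: 51.4
grip_force: 0.0
```

>>> apply_moves:
  steps:
    - [0.2,0,0,0,-1,0,0]
    - [0.2,0,0,0,-1,0,0]
    - [0.2,0,0,0,0,0,0]
    - [0.2,0,0,0,0,0,0]
    - [0.2,0,0,0,0,0,0]
    - [0.2,0,0,0,0,0,0]
    - [0.2,0,0,0,0,0,0]
    - [0.2,0,0,0,0,0,0]

```text
time: 7.6
tool_pos: [485.2, 69.1, 244.3]
tcp_rot: [160.0, -0.0, -5.5]
ft_force: [0.2, -0.6, -0.6]
finger_gap: 51.4
grip_force: 0.0
```

```bash
cat > m.py <<'E'
from h import *
from bench import r
from scipy.spatial.transform import Rotation as R
np.set_printoptions(suppress=True,precision=1)
s=r.sense();w=r.snapshot("wrist")
T=np.eye(4);T[:3,:3]=R.from_euler("xyz",s["tcp_rot"],degrees=True).as_matrix();T[:3,3]=s["tool_pos"]
print(s["tool_pos"],s["tcp_rot"],s["ft_force"],s["finger_gap"])
W=cloud(w,0,560,0,420,T@w["hand_eye"])
a=np.radians(-5.5);u=np.array([np.cos(a),np.sin(a)]);n=np.array([-u[1],u[0]]);tc=np.array([479.31,59.74])
print("tcp u,n",(s["tool_pos"][:2]-tc)@u,(s["tool_pos"][:2]-tc)@n)
U=(W[...,:2]-tc)@u;N=(W[...,:2]-tc)@n;Z=W[...,2]
m=(abs(U-60)<50)&(N>-100)&(N<30)
def circ(n0,n1,z0,z1,lab):
    k=m&(N>n0)&(N<n1)&(Z>z0)&(Z<z1)
    if k.sum(): print(lab,k.sum(),"n",np.percentile(N[k],[2,50,98]),"z",np.percentile(Z[k],[2,50,98]))
E
python3 - <<'E'
from m import *
circ(-40,20,165,200,"rail")
t=r.snapshot("top");T2=cloud(t,265,360,180,310)
U=(T2[...,:2]-tc)@u;N=(T2[...,:2]-tc)@n;Z=T2[...,2]
k=(N<-130)&(N>-200)&(Z>35)&(Z<110)&(U>-125)&(U<-75);
if k.sum():print("bar",k.sum(),np.median(N[k]),np.percentile(Z[k],[10,50,90]))
k=(N<-150)&(N>-200)&(Z>35)&(Z<110)
if k.sum():print("bar",k.sum(),np.median(N[k]),np.percentile(Z[k],[10,50,90]),np.percentile(U[k],[1,99]))
cv2.imwrite("pics/d.png",cv2.resize(w["color"],(420,315)))
E
```

```text
[485.2  69.1 244.3] [160.   -0.   -5.5] [ 0.2 -0.6 -0.6] 51.44129872564506
tcp u,n 4.921589767924576 9.896006997410918
rail 4543 n [-22.3 -11.2  -4.5] z [174.8 183.1 185.5]
bar 106 -173.83262739556235 [64.7 68.9 74.4]
bar 373 -176.78469692073702 [64.2 67.9 71.8] [-119.1  126.3]
```

View pics/d.png

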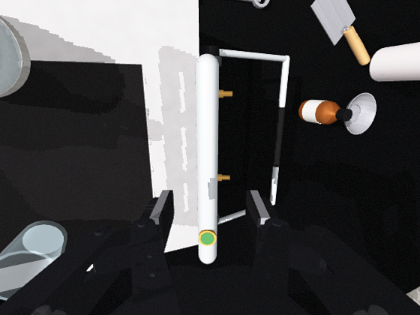

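Wrist view: rail (column 208) midway between fingers (148-272), stand fully open at right (column 282). Descend along the tool axis and grip.

>>> apply_moves:
  steps:
    - [0.2,0,-1.7,15,0,0,0]
    - [0.2,0,0,15,0,0,0]
    - [0.2,0,0,12,0,0,0]
    - [0.2,0,0,10,0,0,0]
    - [0.2,0,0,10,0,0,0]
    - [0.2,0,0,10,0,0,0]
    - [0.2,0,0,0,0,0,0]
    - [0.2,0,0,0,0,0,0]

```text
time: 8.5
tool_pos: [482.9, 46.6, 175.7]
tcp_rot: [160.0, 0.0, -5.5]
ft_force: [-0.3, 0.5, 0.6]
finger_gap: 51.1
grip_force: 0.0
```

>>> apply_moves:
  steps:
    - [-0.3,0,0,0,0,0,0]
    - [-0.3,0,0,0,0,0,0]
    - [-1,0,0,0,0,0,0]
    - [-1,0,0,0,0,0,0]
    - [-1,0,0,0,0,0,0]
    - [-1,0,0,0,0,0,0]
    - [-1,0,0,0,0,0,0]
    - [-1,0,0,0,0,0,0]
  squeeze: 30

```text
time: 9.3
tool_pos: [483.3, 46.9, 176.4]
tcp_rot: [160.0, -0.1, -5.5]
ft_force: [-0.4, 2.6, 5.7]
finger_gap: 18.9
grip_force: 29.5
```

Run:
```python
from m import *
print(s["grip_force"],s["wrist_torque"])
```

```text
[483.3  46.9 176.4] [160.   -0.1  -5.5] [-0.4  2.6  5.7] 18.94371475794366
tcp u,n 5.172929026117426 -12.429578408633954
29.48801100254059 [ 0.2  0.1 -0. ]
```

>>> apply_moves:
  steps:
    - [-1,0,4,0,0.25,0,0]
    - [-1,0,4,0,0.25,0,0]
    - [-1,0,4,0.1,0.25,0,0]
    - [-1,0,4,0,0.25,0,0]
    - [-1,0,4,0,0.25,0,0]
    - [-1,0,4,0.1,0.25,0,0]
    - [-1,0,4,0,0.25,0,0]
    - [-1,0,4,0.1,0.25,0,0]

```text
time: 10.15
tool_pos: [480.2, 15.5, 184.7]
tcp_rot: [170.1, -0.1, -5.5]
ft_force: [-1.3, 1.8, 6.6]
finger_gap: 18.8
grip_force: 29.6
```

>>> apply_moves:
  steps:
    - [-1,0,4,0,0.25,0,0]
    - [-1,0,4,0,0.25,0,0]
    - [-1,0,4,0.1,0.25,0,0]
    - [-1,0,4,0,0.25,0,0]
    - [-1,0,4,0,0.25,0,0]
    - [-1,0,4,0.1,0.25,0,0]
    - [-1,0,4,0,0.25,0,0]
    - [-1,0,4,0.1,0.25,0,0]

```text
time: 10.95
tool_pos: [477.1, -16.5, 187.6]
tcp_rot: [-179.9, -0.1, -5.5]
ft_force: [-2.4, -1.1, 6.5]
finger_gap: 18.7
grip_force: 29.7
```

>>> apply_moves:
  steps:
    - [-1,0,0,0,0,0,0]
    - [-1,0,0,0,0,0,0]
    - [-1,0,0,0,0,0,0]
    - [-1,0,0,0,0,0,0]
    - [-1,0,0,0,0,0,0]
    - [-1,0,0,0,0,0,0]
    - [-1,0,0,0,0,0,0]
    - [-1,0,0,0,0,0,0]

```text
time: 11.75
tool_pos: [477.1, -16.4, 187.6]
tcp_rot: [180.0, -0.1, -5.5]
ft_force: [-2.4, -0.5, 6.9]
finger_gap: 19.4
grip_force: 29.7
```

Run:
```python
from m import *
print(s["ft_force"],s["grip_force"],s["wrist_torque"])
out=[]
for nm,b in(("top",(250,350,170,310)),("side",(260,400,180,320))):
    t=r.snapshot(nm);P=cloud(t,*b).reshape(-1,3);c=t["color"]
    N=(P[:,:2]-tc)@n;U=(P[:,:2]-tc)@u;Z=P[:,2]
    for lab,k in(("bar",(N<-170)&(N>-245)&(Z>12)&(Z<60)&(abs(U)<125)),):
        if k.sum():print(nm,lab,k.sum(),np.median(N[k]),np.percentile(Z[k],[10,50,90]))
    for z in range(10,190,20):
        k=(abs(Z-z)<10)&(N>-120)&(N<5)&(U>-112)&(U<122)
        if k.sum()>10:print(nm,z,k.sum(),np.percentile(N[k],[5,50,95]))
    out.append(cv2.resize(c[150:330,200:410],(400,343)))
cv2.imwrite("pics/e.png",np.hstack(out))
```

```text
[477.1 -16.4 187.6] [180.   -0.1  -5.5] [-2.4 -0.5  6.9] 19.383402273662742
tcp u,n 5.066406978824836 -75.985619113008
[-2.4 -0.5  6.9] 29.695663154125214 [-0.1  0.3 -0.1]
top bar 113 -195.65238009554332 [25.8 29.9 33.6]
top 10 359 [-117.5  -57.2  -27.9]
top 30 69 [-110.7  -62.   -25.6]
top 50 19 [-67.8 -66.8 -25.5]
top 90 19 [-87.4 -60.2 -25.5]
top 110 191 [-86.3 -22.6 -16.3]
side bar 170 -189.66967407720776 [24.2 28.3 32.3]
side 10 78 [-115.7  -77.5  -60.5]
side 30 73 [-81.9 -74.1 -67.5]
side 50 338 [-82.9 -79.7 -67.8]
side 70 316 [-82.9 -79.1 -67.4]
side 90 382 [-82.2 -78.4 -62. ]
side 110 1270 [-81.3 -17.4   2.6]
side 130 371 [-82.2 -78.3 -66.8]
side 150 364 [-81.9 -78.1 -66. ]
side 170 197 [-79.9 -68.9 -59.7]
```

View pics/e.png

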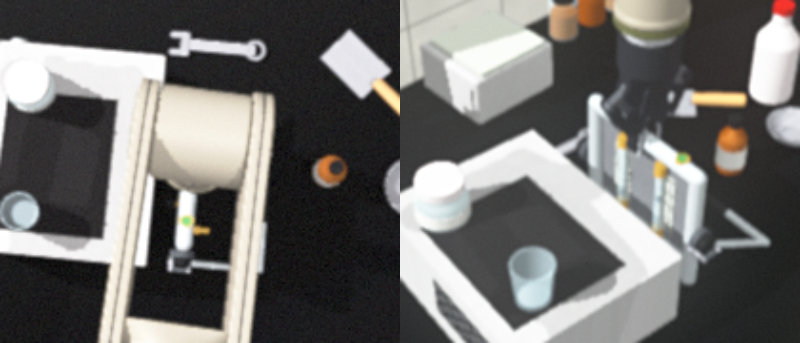

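The meter stands plumb (plate normal offset changes by ~1 mm over 100 mm). The open stand bar's top is at ~29 mm, there is a visible gap to the controller, and the keel is pressed lightly on the bench with about 7 N.

```bash
python3 -c "
from bench import r
print(r.hand_in())"
```

```text
the job is handed in; nothing more can be done
None
```

I flipped the stand fully open and tipped the flowmeter up to within about 0.01 rad of plumb. I handed it in still gripped by its top rail at about 30 N, keel on the bench and clear of the controller; the judge returned no result.

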